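Hold the spring jaw open for the waiting block

TASK

Of the two pieces of wood, the one lying in the rimmed tray is next for the glue-up clamp. Pull the clamp's spring-closed jaw open by its upright knob until the pointer stands at the mark that suits that piece - the short-pull mark for the thin board, the long-pull mark for the thick block - and keep holding it there: finish while still gripping the knob, with the pointer at the mark. Leave the wood and everything else on the bench where it is.

Things in the scene. Friction and masses are not known exactly. Their poses are not given: they have to be found in the camera images.
- press: Fixed glue-up clamp: plywood base 315 x 150 x 18 mm lying on the bench, with a dark wooden fixed jaw 120 mm wide and 70 mm tall over the bench at its far end. Origin: on the bench, 7 mm nearer the knob than the base's centre. Its x axis (level) points from the knob to the fixed jaw; the movable jaw is pulled open along its -x (roughly towards the robot), its z is up. It does not move.
- jaw (a joint): How far the sliding jaw is pulled open, m: 0 = shut against the fixed jaw, 0.10 = end stop. Springs shut it by itself when let go: the pull needed is about 7 N when shut, rising by 1.1 N per cm (about 15 N at the long mark). The jaw is a wooden block 110 mm wide, top 69 mm over the bench, on a steel plate with its top at 32 mm.
- knob (a point): Centre of the grip of the upright turned wooden knob on the sliding plate, 70 mm over the bench. The knob is round, vertical, 26 mm across, from 31 to 93 mm over the bench (full width from 49 to 85 mm; top edge tapered). The movable jaw is 70 mm beyond the knob's axis; otherwise the room round it is free above 45 mm. It moves with the jaw.
- pointer (a point): Tip of the dark steel pointer, an upright flag 4 mm thick with its top at 50 mm over the bench, that sticks out of the left side (press +y) of the sliding plate; the point itself is 33 mm over the bench. It moves with the jaw, and must be brought level with a mark along the press's x axis.
- short_mark: Small fixed steel rider 8 x 20 mm with a thin upright fin, 50 mm over the bench at its top, on the aluminium rail along the clamp's left side. The fin, at the origin's x, is the mark. This is the mark nearer to the pointer's rest place (a pull of 28 to 40 mm). Origin: 22 mm over the bench; axes parallel to the press's. It stays put.
- long_mark: An identical rider farther along the rail, towards the robot: the second mark that the pointer comes to (a pull of 60 to 76 mm). Origin and axes as for short_mark.
- tray: Fixed shallow plywood tray 210 x 160 mm with a rim 22 mm high, to the left or the right of the clamp; origin at the centre of its underside. The piece lying in it is the next one.
- mat: Fixed flat black rubber mat 210 x 160 x 6 mm without a rim, on the other side of the clamp; origin at the centre of its underside. The piece lying on it is not wanted now.
- thick_block: Loose laminated wooden block 150 x 75 x 52 mm thick (three layers), lying flat in the tray or on the mat. Origin: centre of its underside. Must stay where it lies.
- thin_board: Loose wooden board 150 x 105 x 22 mm thick, lying flat in the tray or on the mat (whichever the thick block is not). Origin: centre of its underside. Must stay where it lies.
- glue_bottle: White glue bottle, 72 mm across, 190 mm tall, a bystander; origin at the centre of its underside.
- small_bottle: Yellowish small bottle, 46 mm across, 120 mm tall, a bystander; origin at the centre of its underside.
- bowl: White bowl, 120 mm across, 50 mm tall, a bystander; origin at the centre of its underside.
- offcut: Wood offcut 90 x 40 x 20 mm, a bystander; origin at the centre of its underside.
- tape: Roll of paper tape, 100 mm across, 24 mm tall, a bystander; origin at the centre of its underside.
- screwdriver: Screwdriver lying on the bench, a bystander; origin under its middle.
- c_clamp: Steel C-clamp lying flat, about 150 x 110 x 18 mm, a bystander; origin on its underside inside the C.

How it is judged:
By the outcome, as a careful person would: the job done as asked, in the order asked, and still so for the second after the job is handed in, while the arm keeps its last pose, push and grip.
It also fails if it takes over 32 s, if anything falls off the work surface, if the arm or the gripper's body presses on something with over 40 N, if the wrist force passes 120 N, or if a joint passes its speed limit or range.

ROBOT

A 6-joint arm with a two-finger parallel gripper is mounted at the origin on the work surface. World frame = base frame: x ahead of the robot, y to its left, z up, the work surface at z = 0. Lengths are in m, angles in rad, forces in N, time in s.
With the tool pointing down it reaches from about 0.375 to 0.9 m from the base axis. Payload 3.1 kg.
Tool frame: the origin (TCP) lies midway between the tips of the shut fingers; the grasp point (between the pads) lies 19 mm behind it; z points along the fingers, y is the line along which they close (so a half turn about z gives the same grasp; the last joint's range is limited). The gripper opens to 87 mm and grips with 3 to 60 N. Pads are 19 mm wide; open, the fingers measure 117 mm over their backs; the gripper's body (75 mm by 190 mm) begins 51 mm behind the grasp point.
Start: joints at [0.938, 0.527, 1.433, -0, 1.181, -0.178], TCP at [0.275, 0.561, 0.223] pointing down, gripper open.
Joint ranges: [-3.08, 3.08], [-0.75, 2.2], [0.22, 2.44], [-1.43, 4.57], [0, 2.65], [-2.85, 2.85]. Speed limits (rad/s): [2.79, 2.79, 3.14, 3.14, 3.14, 3.14].

INTERFACE

Orientations are given as a unit quaternion [x, y, z, w].
In Python, from rig import robot gives the robot as it stands. The module is installed in compiled form; this text tells all that it offers.
- The arm moves only by the tool play_rows, never from a script. Its arguments are lists of equal length, an entry for each row: "gripper": the closure, from -1 (fully open) to 1 (shut); "delta_pos": the shift along the tool's x, y, z in cm, a list of three; "turn": the turn, a rotation vector about the tool's x, y, z in rad, a list of three. A call has 1 to 12 rows; each row is the pose to reach, as a shift and turn from the pose commanded when the call began, along the tool's axes at that moment; what a row does not reach only later rows make up. A row lasts 1/8 s, in which the tool goes at most 62.5 mm and 10.7 degrees, less where a joint would pass 70% of its speed; a pose out of reach is approached as far as the arm can. A call with a gripper value outside its range is refused whole. The fingers move at their own pace and stop on an object; "squeeze" is the grip in N (left out, the last holds). Time passes only in rows, so rows that repeat a pose let the fingers close. It gives the time, the measured TCP pose, the force, the opening and the grip force at its end, in the units of the state.
- robot.get_obs(): the state, without advancing time (a new reading comes with each control period).
- robot.camera(name): name is "side" or "top"; returns a dict with "color" (400x640x3 uint8, red, green, blue), "vfov" (degrees; the focal length in pixels is half the picture's height over the tangent of half this angle, whatever the lens; pixels are square), "cx", "cy" (the principal point, pixels), "k1" (the pictures are not rectified: a ray, as slopes to the right and down, at radius r is drawn at 1 + k1 r^2 times it, then the intrinsics apply), "R" (3x3) and "t" (3): a world point X has camera coordinates R X + t. Camera axes: x right, y down, z forward; pixel columns grow to the right and rows downward; lengths in m; the calibration is good to about 2 mm. A picture is of the moment at which its call begins. There is no depth.
- robot.hand_in(): hands the job in; it is judged then, once.
The state is a dict: "time": time; "q": joint angles; "joint_velocities": joint speeds; "joint_torque": joint torques, N m; "position": TCP position; "tool_rot": TCP orientation; "ft_force": force on the tool from outside, world axes, zero at the start; "moment": the same for the moment, N m; "grip_width": finger opening in m; "grip_force": force on a finger pad.
Only numpy, scipy, OpenCV 4.12 (cv2) and the standard library are available. Lean on these libraries where they do the work, as an engineer would, in place of code of your own. Each camera call takes 0.05 s, during which the arm holds its last target. There are 200 camera calls.

## Working session

There is one attempt and no reset: what is moved stays moved. The work goes in short steps, Python scripts to look and compute and a tool call to move; the robot and the scene stay as the last step left them, time stands still between calls to the robot, and variables do not carry over. Pictures are saved under pics/ and viewed, at most 10 in all, crops included, and the job is handed in when it is done.

Besides the shell and the picture viewer there is one more tool, called after "Call:" as name(argument=value, ...) on one line, values as JSON. play_rows: Moves the arm, as the interface text tells. Its arguments: {"type":"object","properties":{"gripper":{"type":"array","items":{"type":"number"}},"delta_pos":{"type":"array","items":{"type":"array","items":{"type":"number"}}},"turn":{"type":"array","items":{"type":"array","items":{"type":"number"}}},"squeeze":{"type":"number"}},"required":["gripper","delta_pos","turn"]}

```bash
mkdir -p pics; cat > h.py <<'E'
import numpy as np,cv2
from rig import robot
def K(c):
    f=200/np.tan(np.radians(c["vfov"])/2); return f,np.array([[f,0,c["cx"]],[0,f,c["cy"]],[0,0,1.]]),np.array([c["k1"],0,0,0,0])
def proj(c,X):
    _,k,d=K(c); R,_=cv2.Rodrigues(np.array(c["R"],float)); return cv2.projectPoints(np.array(X,float).reshape(-1,1,3),R,np.array(c["t"],float),k,d)[0][:,0]
def ray(c,uv):
    _,k,d=K(c); n=cv2.undistortPoints(np.array(uv,float).reshape(-1,1,2),k,d)[:,0]
    R=np.array(c["R"]); D=np.c_[n,np.ones(len(n))]@R; return -R.T@np.array(c["t"]),D
def onz(c,uv,z):
    o,D=ray(c,uv); z=np.broadcast_to(z,len(D)); return o+D*((z-o[2])/D[:,2])[:,None]
E
python3 - <<'E'
from h import *
import pickle
C={n:robot.camera(n) for n in("side","top")}
pickle.dump(C,open("c0.pkl","wb"))
for n,c in C.items():
    cv2.imwrite(f"pics/{n}0.png",c["color"][:,:,::-1]); print(n,{k:v for k,v in c.items() if k!="color"})
print(robot.get_obs())
E
```

```text
side {'vfov': 54.11510957654089, 'cx': 323.2460786522842, 'cy': 198.13096676047894, 'k1': 0.021565922468497898, 'R': array([[ 0.99223882, -0.12380265,  0.01161994],
       [-0.04786717, -0.46653655, -0.88320574],
       [ 0.11476434,  0.87579481, -0.46884176]]), 't': array([-0.5293798 ,  0.10982459,  1.20971708])}
top {'vfov': 48.87010796173773, 'cx': 323.64526858469634, 'cy': 202.09043323977372, 'k1': -0.02614501506094613, 'R': array([[ 0.00957197, -0.99993806, -0.00567911],
       [-0.98094566, -0.00828775, -0.19410547],
       [ 0.19404638,  0.00742887, -0.98096423]]), 't': array([0.00810232, 0.53348985, 1.69807674])}
{'time': 0.1, 'q': array([ 9.37510303e-01,  5.28384606e-01,  1.43375331e+00, -6.35009399e-06,
        1.18141888e+00, -1.78482896e-01]), 'joint_velocities': array([ 0.00080774, -0.00223738, -0.00232346, -0.00094742, -0.00180003,
        0.0005475 ]), 'joint_torque': array([-5.91413868e-05, -4.40987027e+01, -1.77150625e+01,  6.34762365e-02,
        5.33659535e-02, -1.54654094e-05]), 'position': array([0.27412537, 0.5609479 , 0.22166913]), 'tool_rot': array([ 2.25445461e-01,  9.74255295e-01, -9.03442007e-04, -3.85055583e-04]), 'ft_force': array([0.03844032, 0.1609778 , 0.0275399 ]), 'moment': array([-0.0212222 ,  0.02056246,  0.0192291 ]), 'grip_force': 0.0, 'grip_width': 0.08707787419348108}
```

View pics/top0.png

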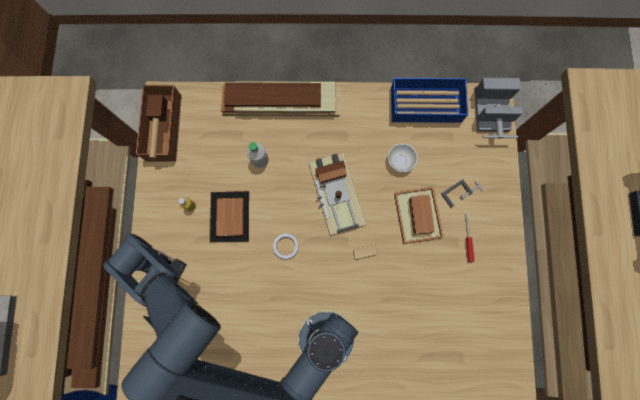

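View pics/side0.png

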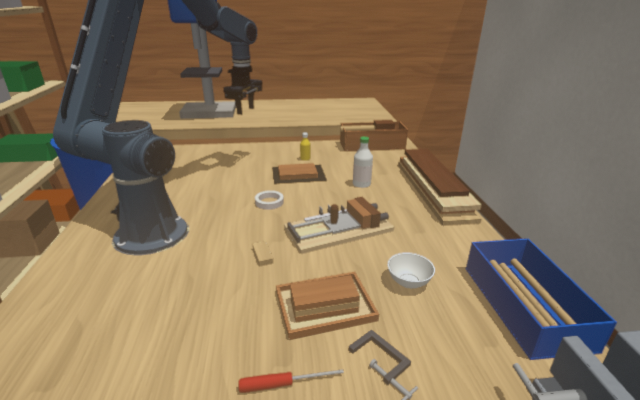

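The rimmed tray (top view, about 418,215) seems to hold the layered thick block, and the thin board lies on the mat (230,216). The clamp is at about (336,193). Next I'll enlarge the clamp in both views.

```bash
python3 - <<'E'
import pickle,cv2
C=pickle.load(open("c0.pkl","rb"))
for n,(x,y,w,h),s in(("top",(300,145,75,95),6),("side",(275,190,125,60),6)):
    im=C[n]["color"][y:y+h,x:x+w,::-1]
    im=cv2.resize(im,None,fx=s,fy=s,interpolation=cv2.INTER_CUBIC)
    for i in range(0,w,10): cv2.line(im,(i*s,0),(i*s,6),(0,0,255),1); cv2.putText(im,str(x+i),(i*s,16),0,.35,(0,0,255),1)
    for i in range(0,h,10): cv2.line(im,(0,i*s),(6,i*s),(0,0,255),1); cv2.putText(im,str(y+i),(8,i*s+4),0,.35,(0,0,255),1)
    cv2.imwrite(f"pics/{n}0c.png",im)
E
```

```text
(no output)
```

View pics/top0c.png

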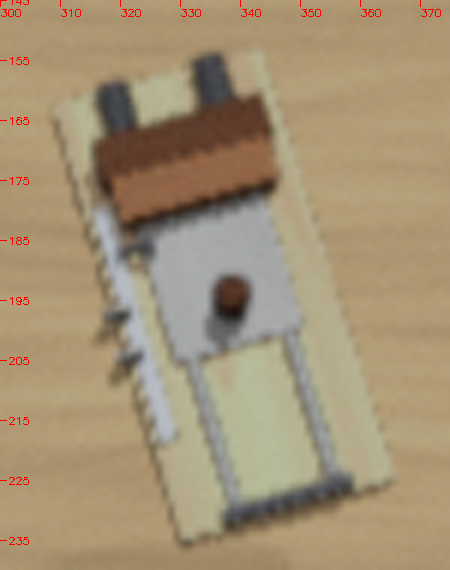

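View pics/side0c.png

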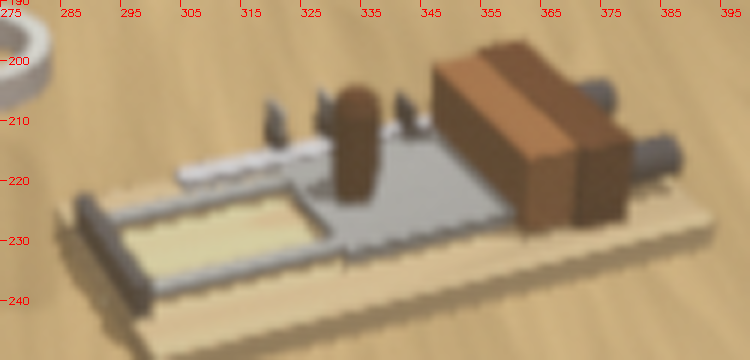

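The top crop shows the knob at (338.5,194), the pointer at about (325,186), and fins at about (319,197) and (321.5,204.5). The side crop shows fin tops at (342,205.5) for the pointer, (328.5,205.5) for short and (320,206.5) for long, with the knob top at (334.5,204.5). Now I'll compute the positions.

```bash
python3 - <<'E'
from h import *
import pickle
from scipy.optimize import least_squares
C=pickle.load(open("c0.pkl","rb"));t,s=C["top"],C["side"]
P=onz(t,[[308.8,162.5],[343.5,153.5],[365.5,225],[330.5,235.5]],.018);print(P.round(4))
L=np.array([[.1575,.075],[.1575,-.075],[-.1575,-.075],[-.1575,.075]])
L[:,0]+=0.007
def f(p):
    c,S=np.cos(p[2]),np.sin(p[2]);return (L@np.array([[c,S],[-S,c]])+p[:2]-P[:,:2]).ravel()
r=least_squares(f,[.6,0,.2]);print("press",r.x,np.abs(r.fun).max())
c,S=np.cos(r.x[2]),np.sin(r.x[2]);M=np.array([[c,S],[-S,c]])
def tri(a,b):
    o1,d1=ray(t,[a]);o2,d2=ray(s,[b]);d1,d2=d1[0],d2[0]
    k=np.linalg.lstsq(np.c_[d1,-d2],o2-o1,rcond=None)[0];p,q=o1+k[0]*d1,o2+k[1]*d2
    return (p+q)/2,np.linalg.norm(p-q)
for n,a,b in(("knob",(338.5,193.5),(334.5,204.7)),("ptr",(325,185.5),(342,205.7)),("short",(319,197),(328.5,205.7)),("long",(321.5,204.3),(320,207))):
    p,e=tri(a,b);print(n,p.round(4),e.round(4),"press:",(M@(p[:2]-r.x[:2])).round(4))
    z=.093 if n=="knob" else .05
    for nm,cc,uv in(("top",t,a),("side",s,b)):
        q=onz(cc,[uv],z)[0];print("  ",nm,q.round(4),(M@(q[:2]-r.x[:2])).round(4))
E
```

```text
[[ 0.7064  0.0761  0.018 ]
 [ 0.7463 -0.0672  0.018 ]
 [ 0.4479 -0.1557  0.018 ]
 [ 0.4043 -0.0155  0.018 ]]
press [ 0.56950486 -0.04258896  0.29049606] 0.002319879580207407
knob [ 0.5604 -0.0449  0.0949] 0.0017 press: [-0.0094  0.0003]
   top [ 0.56  -0.045  0.093] [-0.0098  0.0005]
   side [ 0.5619 -0.0413  0.093 ] [-0.0069  0.0035]
ptr [0.5968 0.0082 0.0607] 0.0047 press: [0.0407 0.0409]
   top [0.6017 0.0081 0.05  ] [0.0454 0.0394]
   side [0.5979 0.0264 0.05  ] [0.047 0.058]
short [0.5543 0.0317 0.0496] 0.0003 press: [0.0067 0.0755]
   top [0.5544 0.0317 0.05  ] [0.0068 0.0755]
   side [0.5541 0.031  0.05  ] [0.0063 0.0749]
long [0.5247 0.0213 0.0521] 0.0006 press: [-0.0246  0.0741]
   top [0.5248 0.0214 0.05  ] [-0.0245  0.0741]
   side [0.5255 0.0252 0.05  ] [-0.0227  0.0776]
```

The tray holds the thick block, so the long mark applies, at a pull of about 70 mm. The press is at yaw 0.290 and the knob at (0.5605,-0.0445). I'll grip with the fingers closing along the press's x axis and move above the knob first.

Call:
play_rows(gripper=[-1, -1, -1, -1, -1, -1, -1, -1, -1, -1, -1, -1], delta_pos=[[-4.7, -3.8, 0], [-9.4, -7.6, 0], [-14.1, -11.4, 0], [-18.8, -15.2, 0], [-23.5, -19, 0], [-28.3, -22.8, 0], [-33, -26.6, 0], [-37.7, -30.4, 0], [-42.5, -34.2, 0], [-47.5, -38, 0], [-52.2, -41.8, 0], [-52.2, -41.8, 0]], turn=[[0, 0, 0.08], [0, 0, 0.16], [0, 0, 0.24], [0, 0, 0.32], [0, 0, 0.4], [0, 0, 0.48], [0, 0, 0.56], [0, 0, 0.64], [0, 0, 0.72], [0, 0, 0.78], [0, 0, 0.825], [0, 0, 0.825]], squeeze=40)

```text
time: 1.6
position: [0.562, -0.0478, 0.2222]
tool_rot: [0.599, 0.8, 0.0, 0.001]
ft_force: [-0.8, -0.6, 0.4]
grip_width: 0.0876
grip_force: 0.0
```

Call:
play_rows(gripper=[-1, -1, -1, -1, -1, -1, -1], delta_pos=[[0, 0, 3], [0, 0, 6.5], [0, 0, 10], [0, 0, 13], [0, 0, 15], [0, 0, 16.8], [0, 0, 16.8]], turn=[[0, 0, 0], [0, 0, 0], [0, 0, 0], [0, 0, 0], [0, 0, 0], [0, 0, 0], [0, 0, 0]])

```text
time: 2.48
position: [0.5579, -0.042, 0.0532]
tool_rot: [0.597, 0.802, -0.001, -0.002]
ft_force: [-1.0, -0.2, -0.3]
grip_width: 0.087
grip_force: 0.0
```

```bash
cat > look.py <<'E'
import sys
from h import *
import pickle
k=sys.argv[1]; o=robot.get_obs(); print(o["position"].round(4),o["ft_force"].round(1),o["grip_width"].round(4),o["time"])
C={n:robot.camera(n) for n in("top","side")}; pickle.dump(C,open(f"c{k}.pkl","wb"))
L=[]
for n,(x,y,w,h) in(("top",(300,150,60,90)),("side",(270,185,65,90))):
    s=6; im=C[n]["color"][y:y+h,x:x+w,::-1]; im=cv2.resize(im,None,fx=s,fy=s,interpolation=cv2.INTER_CUBIC)
    for i in range(0,w,10): cv2.putText(im,"|"+str(x+i),(i*s-3,10),0,.35,(0,0,255),1)
    for i in range(0,h,10): cv2.putText(im,"-"+str(y+i),(0,i*s+4),0,.35,(0,0,255),1)
    L.append(im)
cv2.imwrite(f"pics/l{k}.png",np.hstack(L))
E
python3 look.py 1
```

```text
Traceback (most recent call last):
  File "look.py", line 4, in <module>
    k=sys.argv[1]; o=robot.get_obs(); print(o["position"].round(4),o["ft_force"].round(1),o["grip_width"].round(4),o["time"])
                                                                                          ^^^^^^^^^^^^^^^^^^^^^
AttributeError: 'float' object has no attribute 'round'
```

```bash
sed -i 's/o\["grip_width"\].round(4)/o["grip_width"]/' look.py; python3 look.py 1
```

```text
[ 0.5579 -0.042   0.0532] [-1.  -0.2 -0.3] 0.08696721286340864 2.475
```

View pics/l1.png

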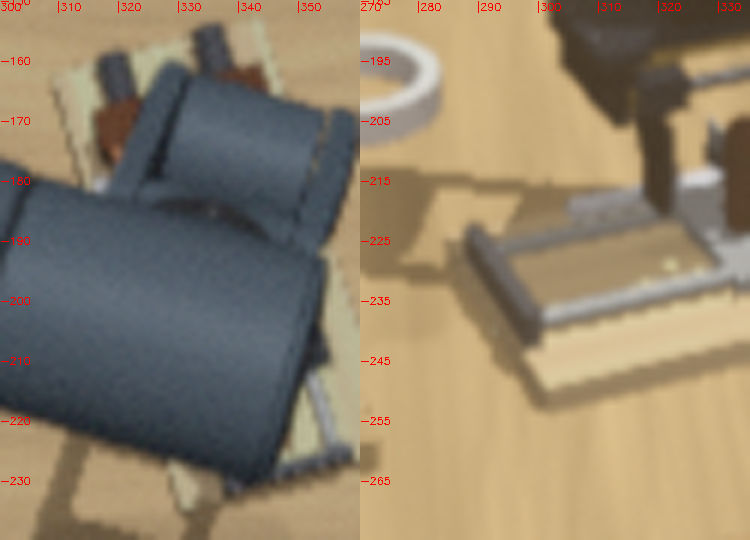

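The top view is blocked by the arm. In the side view the open fingers straddle the knob: the near finger is at (320,205) hiding the long mark, and the knob is at (334,210). Closing now.

Call:
play_rows(gripper=[0, 1, 1, 1, 1, 1, 1, 1], delta_pos=[[0, 0, 0], [0, 0, 0], [0, 0, 0], [0, 0, 0], [0, 0, 0], [0, 0, 0], [0, 0, 0], [0, 0, 0]], turn=[[0, 0, 0], [0, 0, 0], [0, 0, 0], [0, 0, 0], [0, 0, 0], [0, 0, 0], [0, 0, 0], [0, 0, 0]], squeeze=50)

```text
time: 3.58
position: [0.5598, -0.0434, 0.0545]
tool_rot: [0.597, 0.802, -0.0, -0.0]
ft_force: [-0.9, 0.2, -0.7]
grip_width: 0.025
grip_force: 50.0
```

Call:
play_rows(gripper=[1, 1, 1, 1, 1, 1, 1, 1, 1], delta_pos=[[0, -1, 0], [0, -2, 0], [0, -3, 0], [0, -4, 0], [0, -5, 0], [0, -6, 0], [0, -6.6, 0], [0, -6.6, 0], [0, -6.6, 0]], turn=[[0, 0, 0], [0, 0, 0], [0, 0, 0], [0, 0, 0], [0, 0, 0], [0, 0, 0], [0, 0, 0], [0, 0, 0], [0, 0, 0]])

```text
time: 4.7
position: [0.5008, -0.0613, 0.0545]
tool_rot: [0.598, 0.801, 0.003, 0.003]
ft_force: [10.7, 8.9, -7.6]
grip_width: 0.0247
grip_force: 50.1
```

```bash
sed -i 's/(270,185,65,90)/(285,190,65,50)/; s/("top",(300,150,60,90)),//; s/s=6/s=12/' look.py; python3 look.py 2
```

```text
[ 0.5008 -0.0613  0.0545] [10.7  8.9 -7.6] 0.02466313743137703 4.7Traceback (most recent call last):
  File "look.py", line 7, in <module>
    for n,(x,y,w,h) in(("side",(285,190,65,50))):
        ^^^^^^^^^^^
ValueError: too many values to unpack (expected 2)
```

```bash
sed -i 's/65,50))):/65,50)),):/' look.py; python3 look.py 2
```

```text
[ 0.5009 -0.0613  0.0545] [10.6  8.6 -6.7] 0.024895945114502854 4.8
```

View pics/l2.png

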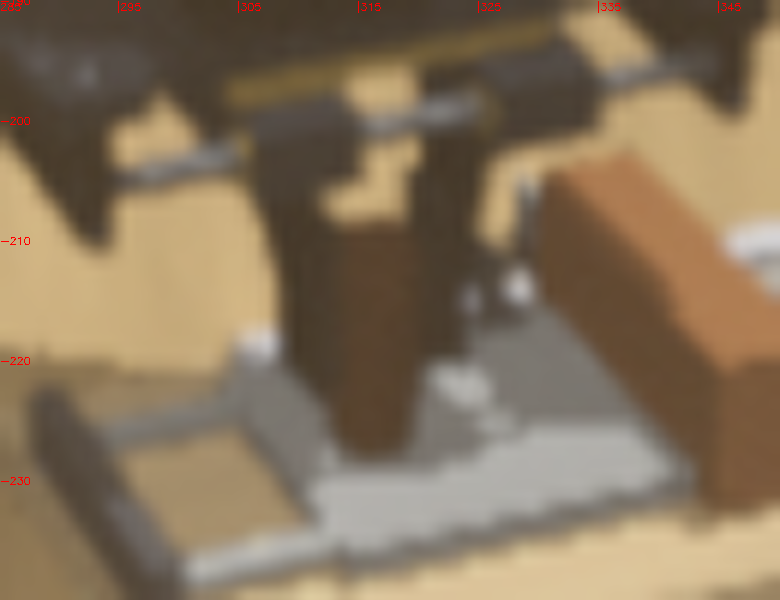

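The side view shows the knob firmly held at (315.5,218), the short fin at about (328.5,208), and the pointer just right of the far finger at about (326,211). The measured pull is about 62 mm against about 70 needed, so I'll pull on and check with a finer picture.

Call:
play_rows(gripper=[1, 1, 1, 1], delta_pos=[[0, -0.4, 0], [0, -0.7, 0], [0, -0.7, 0], [0, -0.7, 0]], turn=[[0, 0, 0], [0, 0, 0], [0, 0, 0], [0, 0, 0]])

```text
time: 5.4
position: [0.4944, -0.0633, 0.0545]
tool_rot: [0.598, 0.801, 0.003, 0.003]
ft_force: [10.8, 9.5, -8.1]
grip_width: 0.0247
grip_force: 50.1
```

```bash
cat > comp.py <<'E'
from h import *
import pickle,sys
k=sys.argv[1]
o=robot.get_obs();print(o["position"].round(4),o["ft_force"].round(1),o["time"])
C=pickle.load(open("c0.pkl","rb"));s2=robot.camera("side");pickle.dump({"side":s2},open(f"c{k}.pkl","wb"))
def crop(c,x,y,w,h,s):
    im=cv2.resize(c["color"][y:y+h,x:x+w,::-1],None,fx=s,fy=s,interpolation=cv2.INTER_NEAREST)
    for i in range(0,w,4): cv2.putText(im,"|"+str(x+i),(i*s-3,10),0,.35,(0,0,255),1)
    for i in range(0,h,4): cv2.putText(im,"-"+str(y+i),(0,i*s+4),0,.35,(0,0,255),1)
    return im
A=np.hstack([crop(C["side"],314,200,38,20,10),crop(s2,308,200,38,20,10)])
B=np.hstack([crop(C["top"],310,178,24,32,12),crop(s2,300,196,38,32,12)[:, :A.shape[1]-288]])
cv2.imwrite(f"pics/k{k}.png",np.vstack([A,B]))
E
python3 comp.py 3
```

```text
[ 0.4944 -0.0633  0.0545] [10.8  9.5 -8.1] 5.4Traceback (most recent call last):
  File "comp.py", line 13, in <module>
    cv2.imwrite(f"pics/k{k}.png",np.vstack([A,B]))
                                 ~~~~~~~~~^^^^^^^
    return _nx.concatenate(arrs, 0, dtype=dtype, casting=casting)
           ~~~~~~~~~~~~~~~^^^^^^^^^^^^^^^^^^^^^^^^^^^^^^^^^^^^^^^
ValueError: all the input array dimensions except for the concatenation axis must match exactly, but along dimension 1, the array at index 0 has size 760 and the array at index 1 has size 744
```

```bash
sed -i 's/300,196,38,32/300,196,42,32/' comp.py; python3 comp.py 3
```

```text
[ 0.4944 -0.0633  0.0545] [11.9 10.1 -7.1] 5.45
```

View pics/k3.png

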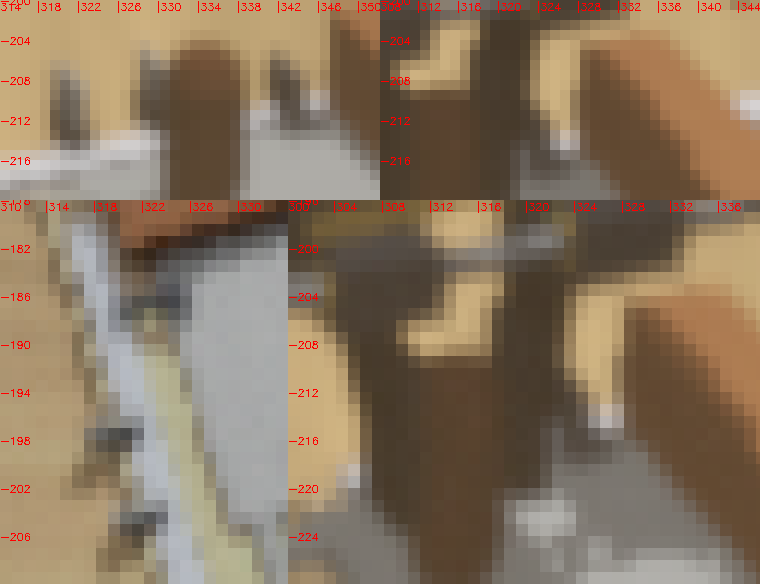

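```bash
python3 - <<'E'
from h import *
import pickle
C=pickle.load(open("c0.pkl","rb"));t,s=C["top"],C["side"];s3=pickle.load(open("c3.pkl","rb"))["side"]
p=np.array([.5695,-.0426]);a=.2905;c,S=np.cos(a),np.sin(a);M=np.array([[c,S],[-S,c]])
g=lambda cc,uv,z:(M@(onz(cc,[uv],z)[0][:2]-p)).round(4)
for n,uv in(("ptr",(323,186.2)),("short",(319.3,197.5)),("long",(321.4,204.4))): print("top",n,g(t,uv,.035))
T=cv2.cvtColor(t["color"],cv2.COLOR_RGB2GRAY);G=cv2.cvtColor(s["color"],cv2.COLOR_RGB2GRAY);G3=cv2.cvtColor(s3["color"],cv2.COLOR_RGB2GRAY)
print("top ptr\n",T[182:191,318:328]);print("top marks\n",T[195:209,315:326])
print("side0 long 316..\n",G[203:216,316:326]);print("side0 ptr 338..\n",G[203:216,338:349]);print("side3 318..\n",G3[205:218,318:332])
W=lambda x,y,z:np.r_[p+M.T@[x,y],z]
for x,l in((.0465,"ptr0"),(.0465-.068,"ptr3"),(-.0235,"long")):
  for y in(.04,.058,.065,.085): print(l,y,proj(s,[W(x,y,.05),W(x,y,.024)]).round(1).tolist(),proj(t,[W(x,y,.05),W(x,y,.024)]).round(1).tolist())
E
```

```text
top ptr [0.0483 0.047 ]
top short [0.0076 0.0743]
top long [-0.0219  0.0739]
top ptr
 [[151 111  69  50  42  53  65  72  78  88]
 [152 123  80  68  58  77  90 100 107 129]
 [164 138 107  97  88  98  96 115 137 158]
 [181 149 117 104  96  86  84 113 160 168]
 [180 140 102  80  80  69  70 102 159 169]
 [173 136  91  91 117  93  88 111 160 169]
 [172 143 129 120 143 120 115 139 165 168]
 [170 165 163 134 125 121 125 160 170 169]
 [166 179 182 162 150 146 127 160 169 170]]
top marks
 [[158 157 138 128 135 170 172 180 178 175 172]
 [158 151 140 126 135 137 142 175 171 172 171]
 [159 151 117  99  80  72 110 175 171 174 170]
 [161 156 109  87  76  87 145 179 183 177 173]
 [162 146 116 104  92 136 175 186 185 173 172]
 [155 122 102 103 104 158 174 184 186 173 174]
 [141 115 109 125 117 143 150 179 185 183 177]
 [139 133 135 148 136 119 143 174 174 182 177]
 [154 154 154 158 153 124 143 147 140 176 176]
 [156 156 160 158 142 111  99  85 109 174 174]
 [157 158 156 155 116  84  69  92 144 180 183]
 [156 157 155 142 111  98  81 138 169 185 183]
 [156 159 156 122 106 105 105 157 165 182 182]
 [16
[... 2252 characters left out ...]
, 188.4]]
ptr0 0.085 [[338.3, 202.1], [338.0, 208.9]] [[314.0, 188.3], [314.2, 189.8]]
ptr3 0.04 [[325.1, 212.3], [325.0, 219.3]] [[329.5, 201.3], [329.5, 202.5]]
ptr3 0.058 [[322.8, 209.7], [322.7, 216.7]] [[325.2, 202.5], [325.2, 203.7]]
ptr3 0.065 [[321.9, 208.7], [321.8, 215.7]] [[323.5, 203.0], [323.5, 204.2]]
ptr3 0.085 [[319.5, 205.9], [319.4, 212.8]] [[318.7, 204.3], [318.8, 205.6]]
long 0.04 [[324.5, 212.4], [324.4, 219.5]] [[329.7, 201.7], [329.6, 203.0]]
long 0.058 [[322.2, 209.8], [322.1, 216.8]] [[325.3, 203.0], [325.3, 204.2]]
long 0.065 [[321.3, 208.8], [321.3, 215.8]] [[323.6, 203.4], [323.7, 204.7]]
long 0.085 [[318.9, 206.0], [318.8, 212.9]] [[318.8, 204.8], [318.9, 206.0]]
```

The top view puts the pointer-to-mark distance at about 70–72 mm and the side view at about 68 mm, while the pull now reads 68.4 mm. The far finger hides the long mark. Because the knob is round, I'll turn the gripper about it, keeping hold, so the fingers line up with the side camera's view and the mark shows.

Call:
play_rows(gripper=[1, 1, 1, 1, 1, 1, 1, 1, 1, 1], delta_pos=[[0, 0, 0], [0, 0, 0], [0, 0, 0], [0, 0, 0], [0, 0, 0], [0, 0, 0], [0, 0, 0], [0, 0, 0], [0, 0, 0], [0, 0, 0]], turn=[[0, 0, -0.15], [0, 0, -0.3], [0, 0, -0.45], [0, 0, -0.6], [0, 0, -0.75], [0, 0, -0.9], [0, 0, -1.05], [0, 0, -1.15], [0, 0, -1.15], [0, 0, -1.15]], squeeze=55)

```text
time: 6.75
position: [0.4955, -0.0637, 0.0545]
tool_rot: [0.068, 0.998, 0.001, 0.006]
ft_force: [10.8, 9.6, -10.2]
grip_width: 0.0249
grip_force: 55.0
```

```bash
python3 look.py 4
```

```text
[ 0.4955 -0.0637  0.0545] [ 10.8   9.6 -10.2] 0.02494355368611193 6.75
```

View pics/l4.png

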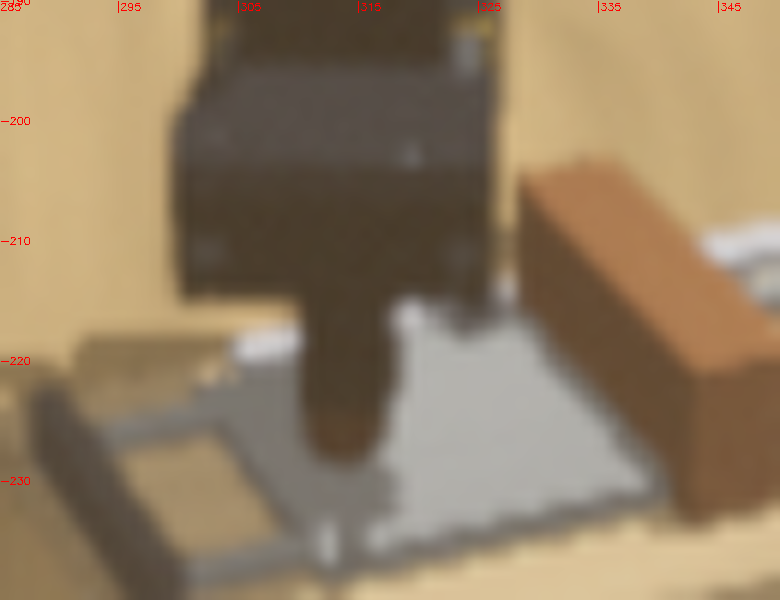

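The finger carriage now covers the mark: it spans (299–326, 196–215), and the pointer's foot shows at about (323,216). I'll settle it numerically by tracking the jaw's true motion between the first and latest side images, then compare that with the pointer-to-mark distance.

```bash
python3 - <<'E'
from h import *
import pickle
from scipy.optimize import minimize_scalar
s0=pickle.load(open("c0.pkl","rb"))["side"]
p=np.array([.5695,-.0426]);a=.2905;c,S=np.cos(a),np.sin(a);M=np.array([[c,S],[-S,c]])
W=lambda x,y,z:np.r_[p+M.T@[x,y],z]
G0=cv2.GaussianBlur(s0["color"],(0,0),.7).astype(np.float32)
# sample jaw's near face silhouette: edge points on planes; compare by warping 3D plane patches
def pts(pull,kind):
    if kind=="top":  # plane z=.069 around the jaw's front top edge
        g=[W(x-pull,y,.069) for x in np.linspace(.045,.078,40) for y in np.linspace(-.05,.05,60)]
    else:            # right side face (y=-.055), around the front vertical edge
        g=[W(x-pull,-.055,z) for x in np.linspace(.045,.080,40) for z in np.linspace(.036,.066,40)]
    return proj(s0,g).astype(np.float32)
for k in("2","3","4"):
    G=cv2.GaussianBlur(pickle.load(open(f"c{k}.pkl","rb"))["side"]["color"],(0,0),.7).astype(np.float32)
    for kind in("top","side"):
        q=pts(0,kind);A=cv2.remap(G0,q[:,:1],q[:,1:],1)[:,0]
        def cost(d):
            q=pts(d,kind);B=cv2.remap(G,q[:,:1],q[:,1:],1)[:,0]
            return -np.mean([np.corrcoef(A[:,i],B[:,i])[0,1] for i in range(3)])
        ds=np.arange(.05,.085,.0005);v=[cost(d) for d in ds];i=int(np.argmin(v))
        r=minimize_scalar(cost,bounds=(ds[i]-.001,ds[i]+.001),method="bounded");print(k,kind,round(r.x*1e3,2),round(-r.fun,3))
E
```

```text
2 top 61.32 0.932
2 side 60.92 0.997
3 top 66.22 0.971
3 side 67.86 0.993
4 top 65.73 0.832
4 side 67.88 0.994
```

The jaw is really at about 67.8 mm. My pointer-to-mark estimates are 68.9 mm (side) and about 71 mm (top), so I'll aim for about 69.7 mm with 2 mm more pull along the press's -x.

Call:
play_rows(gripper=[1, 1, 1, 1], delta_pos=[[0.09, -0.04, 0], [0.18, -0.08, 0], [0.18, -0.08, 0], [0.18, -0.08, 0]], turn=[[0, 0, 0], [0, 0, 0], [0, 0, 0], [0, 0, 0]])

```text
time: 7.35
position: [0.494, -0.0642, 0.0545]
tool_rot: [0.069, 0.998, 0.001, 0.006]
ft_force: [12.6, 9.9, -10.3]
grip_width: 0.0249
grip_force: 55.0
```

```bash
python3 - <<'E'
from h import *
import pickle
C={n:robot.camera(n) for n in("top","side")};pickle.dump(C,open("c5.pkl","wb"))
o=robot.get_obs();print(o["position"].round(4),o["ft_force"].round(1),o["grip_force"])
A=[]
for n,(x,y,w,h),s in(("top",(295,150,70,85),6),("side",(300,190,46,62),8)):
    im=cv2.resize(C[n]["color"][y:y+h,x:x+w,::-1],None,fx=s,fy=s,interpolation=cv2.INTER_CUBIC)[:496]
    A.append(cv2.copyMakeBorder(im,0,496-im.shape[0],0,0,0))
cv2.imwrite("pics/f5.png",np.hstack(A))
E
```

```text
[ 0.494  -0.0642  0.0545] [ 11.4  10.3 -10.4] 55.00631152885035
```

View pics/f5.png

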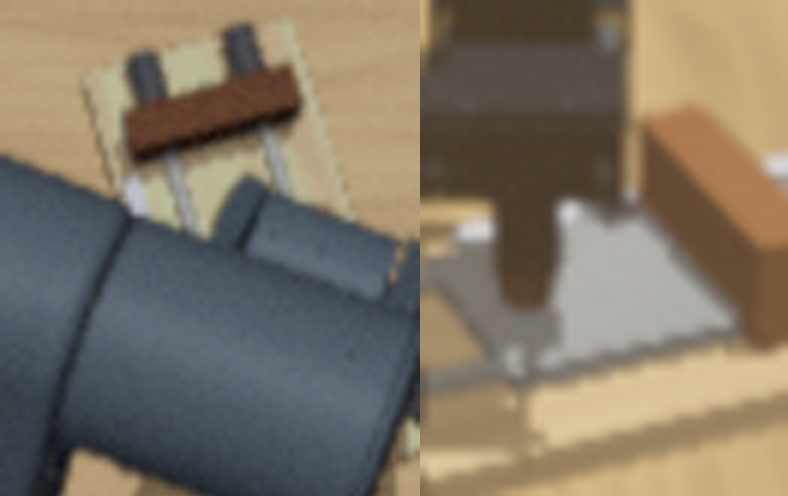

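The jaw stands open with the knob still gripped at 55 N. The TCP travel gives a pull of about 69 mm, which agrees with the mark, so I'm handing in.

```bash
python3 -c "
from rig import robot
print(robot.hand_in())"
```

```text
the job is handed in; nothing more can be done
None
```

I handed in with the clamp jaw pulled open about 69 mm for the thick block in the tray and the knob still gripped at 55 N. The arm hid the long mark, so I could not see the pointer line up with it. The mark's place (about 69–71 mm of pull) was worked out from the first pictures.

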